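# Run the unlocked test-shuttle carriage home against its end stop

## Task

The circuit board is loaded in the carriage of the bench test shuttle. With the fingertips press the carriage's lock button fully down and, keeping it down all the way, push the carriage along its rods towards the row of spring probes until it stands against the rubber end stop; hold it there while you let the button come up so that the lock catches, then move clear. Only press and push: do not touch the board, and leave the tools lying round the shuttle where they are.

Things in the scene. Friction and masses are not known exactly. Their poses are not given: they have to be found in the camera images.
- shuttle: Base of the test shuttle, fixed to the bench: dark plate 150 x 310 x 10 mm, two 10 mm rods along its y, a grey end block at -y (36 mm high, loading end) and one at +y (68 mm high, with brass spring probes and two rubber stop buffers). Origin: centre of its underside on the bench; x across, y = the way the carriage is to be pushed, z up. Its yaw is within about 0.5 rad of the world's.
- button_top (a point): Centre of the top of the lock button, a black ribbed cap on the centre line at the carriage's trailing (-y) end, 44 mm across (x) by 34 mm along the travel (y); top 56 mm above the bench when up, 48 mm fully down (carriage plate: 42 mm, loading-end block: 36 mm). Ahead of it (+y) stands the push tab, then the board. It rides with the carriage; axes as the shuttle's.
- push_face (a point): On the -y face of the push tab, 68 mm above the bench: upright steel plate 56 mm wide, 5 mm thick, top 86 mm above the bench, with a sloping brace ahead of it. The face is 20 mm ahead of the button's centre, 3 mm ahead of the cap's edge. A fingertip standing on the button pushes this face to drive the carriage to +y. Rides with the carriage; axes as the shuttle's.
- stop_face (a point): Point midway between the two rubber end-stop buffers, on the plane of their faces, 115 mm ahead (+y) of the shuttle's origin, 38 mm up. The carriage plate's leading edge meets this plane at the end of its travel.
- nest_centre (a point): Centre of the floor of the board nest on the carriage (pocket 73 mm across x by 53 mm along y, walls 7 mm high, floor 42 mm above the bench), 86.5 mm ahead of the button's centre. Axes as the shuttle's.
- carriage (a joint): Carriage along its rods, m: 0 at the loading end, where it starts locked; 0.090 against the end stop (0.0905 pushed hard). About 1 N of friction; over the last 5 mm the probes push back with up to 3 N, so it must be held at the stop until the lock is in. Locked in the home notch it rests between 0.087 and 0.0905.
- lock_button (a joint): How far the lock button is pressed, m: 0 up (cross pin in a notch of the lock bar), 0.008 fully down; spring returned, about 1.5 N to start, 4.5 N fully down. The pin clears the bar from 0.005 on. Notches only at the loading end and at the end stop: the lock catches (value back to 0) only with the carriage within about 2 mm of one.
- board: Small green circuit board, 70 x 50 mm, 4 mm thick with parts up to 14 mm high, lying loose in the nest on the carriage with its length across the travel. Origin: centre of its underside.
- driver: Yellow-handled screwdriver, 185 mm long, 24 mm thick, lying loose beside the shuttle on its -x side. Origin: centre of its underside.
- hex_key_set: Blue holder with hex keys, 30 x 90 x 21 mm, lying loose beside the shuttle on its +x side. Origin: centre of its underside.
- cutters: Red-handled side cutters, 59 x 164 x 15 mm, lying loose behind the loading end (-y) of the shuttle. Origin: centre of their underside.
Not all that is in view belongs to the job. Of the things like the board, leave any that is pink or yellow; of the rest the larger one is meant.

How it is judged (in metres and radians):
On the way, in this order (a step that is already met when the one before it is completed fails the run):
1. the lock button is pressed well down while the carriage still stands at the loading end (value of joint lock_button above 0.006 m and value of joint carriage below 0.006 m), for 0.05 s.
2. the carriage stands against the end stop with the button still held down (value of joint carriage above 0.0885 m and value of joint lock_button above 0.0055 m), for 0.1 s.
At the end, for the whole second after the job is handed in: The carriage is within about 3.5 mm of the end stop and at rest, the lock button is up again (less than 1.5 mm down, its pin in the home notch), and the board lies flat in its nest within 6 mm of the centre (value of joint carriage above 0.0865 m and value of joint lock_button below 0.0015 m and linear speed of board below 0.01 m/s and horizontal distance between board and nest_centre below 0.006 m and z of board in the frame of nest_centre below 0.004 m and angle between board's own z axis and vertical below 0.1 rad); the robot touches nothing.
It fails at once if the lock button is let up (less than 5.5 of its 8 mm down) between the loading end and the end stop (value of joint carriage between 0.008 and 0.08 m and value of joint lock_button below 0.0055 m).
It fails at once if the board is touched by the robot, or lifted out of its nest (contact force between any of the fingers, the arm and board above 1 N or z of board in the frame of nest_centre above 0.012 m).
It fails at once if a tool lying round the shuttle is moved more than 25 mm (distance of any of driver, hex_key_set, cutters from where it was at the start of the episode above 0.025 m).
It also fails if it takes over 35 s, if anything falls off the work surface, if the arm or the gripper's body presses on something with over 40 N, if the wrist force passes 120 N, or if a joint passes its speed limit or range.

## Robot

A 6-joint arm with a two-finger parallel gripper is mounted at the origin on a cart in front of the work surface, level with it; the furniture and walls round the work are solid. World frame = base frame: x ahead of the robot, y to its left, z up, the work surface at z = 0. Lengths are in mm, angles in degrees, forces in N, time in s.
With the tool pointing down it reaches from about 300 to 850 mm from the base axis. Payload 4.2 kg.
Tool frame: the origin (TCP) lies at the very end of the fingers, on their centre line; the grasp point (between the pads) lies 19 mm behind it (env.grip_point_offset is the distance from the TCP to the grasp point, in mm); z points along the fingers, y is the line along which they close (so a half turn about z gives the same grasp; the last joint's range is limited). The gripper opens to 91 mm and grips with 3 to 60 N. Pads are 32 mm wide; open, the fingers measure 118 mm over their backs; the gripper's body (76 mm by 178 mm) begins 60 mm behind the grasp point.
Start: joints at [-68.755, 18.312, 89.639, -0, 72.044, -1.146], TCP at [219.039, -531.666, 180.576] pointing down, gripper open.
Joint ranges: [-177.97, 177.97], [-48.28, 115.42], [12.27, 149.76], [-77.06, 257.06], [2.81, 150.46], [-146.56, 146.56]. Speed limits (degrees/s): [147.25, 147.25, 180, 180, 180, 180].

## Interface

Orientations are given as [roll, pitch, yaw] about the fixed x, y, z axes, in that order (R = Rz(yaw) Ry(pitch) Rx(roll)).
In Python, from workcell import env gives the robot as it stands. The module is installed in compiled form; this text tells all that it offers.
- The arm moves only by the tool arm_command, never from a script. Its argument "rows" is a list of rows, each an object with "delta_pos": the shift along the tool's x, y, z in mm, a list of three; "roll": the turn about the tool's z in units of 5 degrees (1.0 is 5 degrees); "jaw": the opening in per cent of the stroke, from 0 (shut) to 100 (fully open). A call has 1 to 20 rows; each row is the pose to reach, as a shift and turn from the pose commanded when the call began, along the tool's axes at that moment; what a row does not reach only later rows make up. A row lasts 1/12 s, in which the tool goes at most 41.7 mm and 7.16 degrees, less where a joint would pass 70% of its speed; a pose out of reach is approached as far as the arm can. A call with a gripper value outside its range is refused whole. The fingers move at their own pace and stop on an object; "squeeze" is the grip in N (left out, the last holds). Time passes only in rows, so rows that repeat a pose let the fingers close. It gives the time, the measured TCP pose, the force, the opening and the grip force at its end, in the units of the state.
- env.state(): the state, without advancing time (a new reading comes with each control period).
- env.grab_frame(name): name is "side" or "top" or "wrist"; returns a dict with "img" (420x560x3 uint8, blue, green, red), "z_map" (420x560 float32, mm along the optical axis (not along the pixel's ray), 0 where there is no reading), "fov_y" (degrees; the focal length in pixels is half the picture's height over the tangent of half this angle, whatever the lens; pixels are square), "cx", "cy" (the principal point, pixels), "R" (3x3) and "t" (3): a world point X has camera coordinates R X + t; the wrist camera has in their place "T_tool_cam" (4x4, takes a point from camera to tool coordinates, whose origin is the TCP and whose axes are the flange's). Camera axes: x right, y down, z forward; pixel columns grow to the right and rows downward; lengths in mm; the calibration is good to about 2 mm. A picture is of the moment at which its call begins: read the wrist's pose just before it.
- env.job_done(): hands the job in; it is judged then, once.
The state is a dict: "time_s": time; "qpos": joint angles; "qvel": joint speeds; "effort": joint torques, N m; "ee_pos": TCP position; "ee_rot": TCP orientation; "force": force on the tool from outside, world axes, zero at the start; "torque": the same for the moment, N m; "gripper_width": finger opening in mm; "gripper_force": force on a finger pad.
Only numpy, scipy, OpenCV 4.12 (cv2) and the standard library are available. Lean on these libraries where they do the work, as an engineer would, in place of code of your own. Each camera call takes 0.05 s, during which the arm holds its last target. There are 200 camera calls.

## Working session

There is one attempt and no reset: what is moved stays moved. The work goes in short steps, Python scripts to look and compute and a tool call to move; the robot and the scene stay as the last step left them, time stands still between calls to the robot, and variables do not carry over. Pictures are saved under pics/ and viewed, at most 10 in all, crops included, and the job is handed in when it is done.

Besides the shell and the picture viewer there is one more tool, called by a JSON object that holds its "fn" and its "kwargs". arm_command: Moves the arm, as the interface text tells. Its arguments: {"type":"object","properties":{"rows":{"type":"array"},"squeeze":{"type":"number"}},"required":["rows"]}

```bash
mkdir -p pics
cat > h.py <<'E'
import numpy as np, cv2
from workcell import env
def world(f,u,v,z=None):
    fl=f["img"].shape[0]/2/np.tan(np.radians(f["fov_y"])/2)
    R=np.array(f["R"]);t=np.array(f["t"]).ravel()
    d=np.array([(u-f["cx"])/fl,(v-f["cy"])/fl,1.])
    c=-R.T@t; w=R.T@d
    if z is None: return c+w*f["z_map"][int(v),int(u)]
    return c+w*(z-c[2])/w[2]
E
python3 - <<'E'
from h import *
import pickle
print(env.state())
fs={}
for n in("top","side"):
    f=env.grab_frame(n);fs[n]=f;cv2.imwrite(f"pics/{n}0.png",f["img"]);print(n,f["fov_y"],f["cx"],f["cy"],f["R"],f["t"])
pickle.dump(fs,open("f0.pkl","wb"))
E
```

```text
{'time_s': 0.0, 'qpos': array([-6.87533313e+01,  1.83523816e+01,  8.97058388e+01, -2.29643533e-03,
        7.20437595e+01, -1.14656006e+00]), 'qvel': array([ 0.08652432, -0.06861361, -0.02384261,  0.09070565, -0.02137414,
       -0.01813083]), 'effort': array([-9.43901068e-04, -4.12456119e+01, -2.31977177e+01,  7.22978264e-02,
        4.58007900e-02, -1.49807420e-04]), 'ee_pos': array([ 218.83142872, -531.12548094,  179.71675516]), 'ee_rot': array([-1.79897997e+02,  1.42272949e-04,  2.23939388e+01]), 'force': array([-0.23517239, -0.19776888, -0.13504686]), 'torque': array([-0.01749538, -0.01153266, -0.0047568 ]), 'gripper_force': 0.0, 'gripper_width': 91.06874185480122}
top 46.54602738204424 280.50714730273955 207.9754450158071 [[-0.02943773 -0.99956552 -0.00147705]
 [-0.99362645  0.02942361 -0.10881513]
 [ 0.10881131 -0.00173563 -0.99406091]] [ -23.14776141  549.48178714 1108.66130072]
side 49.65860089144986 279.9396430279937 206.26915764426545 [[ 0.98050737 -0.19647374  0.00183322]
 [-0.05897738 -0.30320249 -0.95109932]
 [ 0.18742187  0.93245178 -0.30887978]] [-561.44870643  110.78301537  810.42728022]
```

View pics/top0.png

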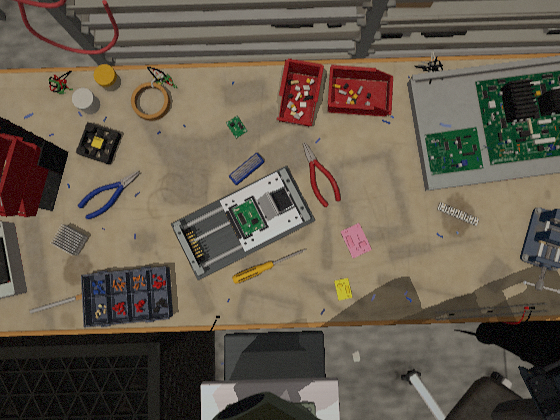

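View pics/side0.png

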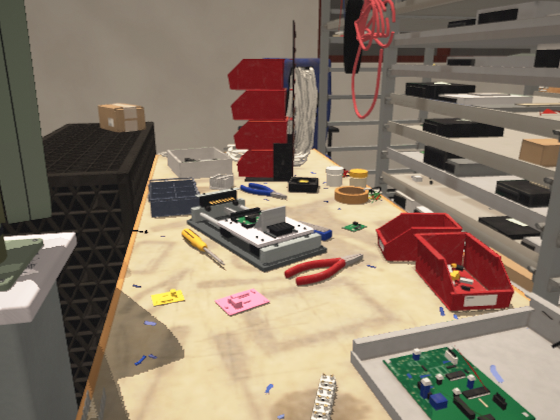

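The top view shows the shuttle, with its probes at (192,245) and the carriage towards (290,195). Board candidates are: green in the nest (249,217), small green (236,126), pink (355,240) and yellow (343,289). The nest board fits, because it is the larger of the ones that are neither pink nor yellow. I'll confirm that in an enlarged crop.

Run:
```python
from h import *
import pickle
f=pickle.load(open("f0.pkl","rb"))["top"]
c=f["img"][155:290,165:325]
cv2.imwrite("pics/crop.png",cv2.resize(c,None,fx=5,fy=4.4,interpolation=cv2.INTER_CUBIC) if 0 else cv2.resize(c,None,fx=4.4,fy=4.4,interpolation=cv2.INTER_CUBIC))
```

```text
(no output)
```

View pics/crop.png

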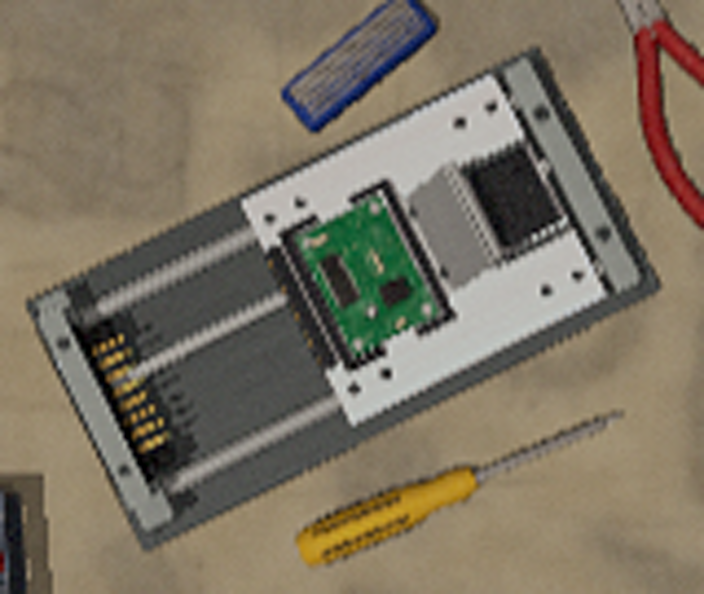

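The crop shows the green board lying in the carriage nest at crop (375,275). The black button cap is centred near crop (517,199), and the tab lies between the two.

Run:
```python
from h import *
import pickle
f=pickle.load(open("f0.pkl","rb"))["top"]
W=lambda p,z:world(f,165+p[0]/4.4-.4,155+p[1]/4.4-.4,z)
P=[W(p,10) for p in((30,303),(535,47),(660,288),(148,550))]
print("plate",np.round(P)); o=np.mean(P,0)
d=(P[0]+P[3]-P[1]-P[2])[:2]; d/=np.linalg.norm(d); yaw=np.degrees(np.arctan2(-d[0],d[1]))
print("origin",o,"yaw",yaw)
x=np.array([d[1],-d[0]])
C=[W(p,42) for p in((243,200),(497,75),(605,297),(352,425))]
c=np.mean(C,0);print("carriage",np.round(C),c)
Q=[W(p,56) for p in((468,170),(525,148),(565,218),(512,250))]
b=np.mean(Q,0); print("btn",b, "in shuttle frame",(b-o)[:2]@x,(b-o)[:2]@d)
# depth-based check around button/tab
for v in range(192,212,4):
  print([tuple(np.round(world(f,u,v)).astype(int)) for u in range(262,300,4)])
```

```text
plate [[ 522.  220.   10.]
 [ 653.  -56.   10.]
 [ 520. -119.   10.]
 [ 388.  158.   10.]]
origin [520.63260153  50.5300031   10.        ] yaw 25.461346722314254
carriage [[570. 100.  42.]
 [632. -35.  42.]
 [513. -88.  42.]
 [450.  46.  42.]] [541.42526382   5.74204716  42.        ]
btn [565.64592116 -43.78504175  56.        ] in shuttle frame 0.09518912160898907 -104.50606474300312
[(np.int64(586), np.int64(2), np.int64(43)), (np.int64(580), np.int64(-8), np.int64(78)), (np.int64(585), np.int64(-16), np.int64(41)), (np.int64(584), np.int64(-25), np.int64(48)), (np.int64(583), np.int64(-35), np.int64(54)), (np.int64(583), np.int64(-44), np.int64(54)), (np.int64(582), np.int64(-53), np.int64(55)), (np.int64(585), np.int64(-63), np.int64(32)), (np.int64(585), np.int64(-72), np.int64(31)), (np.int64(588), np.int64(-82), np.int64(12))]
[(np.int64(573), np.int64(2), np.int64(64)), (np.int64(572), np.int64(-8), np.int64(76)), (np.int64(570), np.int64(-17), np.int64(86)), (np.int64(573), np.int64(-25), np.int64(58)), (np.int64(574), np.int64(-34), np.int64(54)), (np.int64(573), np.int64(-4
[... 877 characters left out ...]
int64(56)), (np.int64(555), np.int64(-43), np.int64(56)), (np.int64(554), np.int64(-52), np.int64(58)), (np.int64(554), np.int64(-61), np.int64(56)), (np.int64(559), np.int64(-72), np.int64(9)), (np.int64(556), np.int64(-80), np.int64(36))]
[(np.int64(547), np.int64(3), np.int64(51)), (np.int64(546), np.int64(-6), np.int64(60)), (np.int64(545), np.int64(-16), np.int64(72)), (np.int64(544), np.int64(-25), np.int64(78)), (np.int64(425), np.int64(-37), np.int64(1162)), (np.int64(546), np.int64(-43), np.int64(53)), (np.int64(546), np.int64(-52), np.int64(45)), (np.int64(546), np.int64(-61), np.int64(47)), (np.int64(546), np.int64(-70), np.int64(42)), (np.int64(547), np.int64(-80), np.int64(34))]
```

{"fn": "arm_command", "kwargs": {"rows": [{"delta_pos": [40, -25, 0], "roll": -1.4, "jaw": 0}, {"delta_pos": [75, -47, 0], "roll": -2.8, "jaw": 0}, {"delta_pos": [110, -69, 5], "roll": -4.2, "jaw": 0}, {"delta_pos": [144, -91, 10], "roll": -5.6, "jaw": 0}, {"delta_pos": [178, -112, 15], "roll": -7, "jaw": 0}, {"delta_pos": [212, -134, 20], "roll": -8.4, "jaw": 0}, {"delta_pos": [246, -155, 20], "roll": -9.8, "jaw": 0}, {"delta_pos": [280, -176, 20], "roll": -11.2, "jaw": 0}, {"delta_pos": [314, -198, 20], "roll": -12.6, "jaw": 0}, {"delta_pos": [348, -219, 20], "roll": -14, "jaw": 0}, {"delta_pos": [382, -241, 20], "roll": -15.4, "jaw": 0}, {"delta_pos": [416, -262, 20], "roll": -16.8, "jaw": 0}, {"delta_pos": [450, -284, 20], "roll": -18, "jaw": 0}, {"delta_pos": [480, -303, 20], "roll": -18.6, "jaw": 0}, {"delta_pos": [500, -315, 20], "roll": -18.6, "jaw": 0}, {"delta_pos": [506, -319, 20], "roll": -18.6, "jaw": 0}, {"delta_pos": [506, -319, 20], "roll": -18.6, "jaw": 0}, {"delta_pos": [506, -319, 20], "roll": -18.6, "jaw": 0}], "squeeze": 20}}

```text
time_s: 1.6
ee_pos: [564.6, -44.4, 160.0]
ee_rot: [-179.9, -0.0, 115.4]
force: [-0.4, 0.1, -0.2]
gripper_width: 0.4
gripper_force: 0.0
```

Run:
```python
from h import *
from scipy.spatial.transform import Rotation as Ro
s=env.state(); f=env.grab_frame("wrist"); T=np.array(f["T_tool_cam"])
M=np.eye(4);M[:3,:3]=Ro.from_euler("xyz",s["ee_rot"],degrees=True).as_matrix();M[:3,3]=s["ee_pos"]
W=M@T; f["R"]=W[:3,:3].T; f["t"]=-f["R"]@W[:3,3]
import pickle; pickle.dump(f,open("fw.pkl","wb"))
print(s["ee_pos"],s["gripper_width"],T)
cv2.imwrite("pics/w1.png",cv2.resize(f["img"],(784,588)))
```

```text
[564.56664034 -44.44212541 160.03463082] 0.39139276429286624 [[-2.15243800e-04 -9.62748035e-01 -2.70400026e-01  7.55711401e+01]
 [ 9.99999965e-01 -1.66126793e-04 -2.04532338e-04 -2.70812619e-02]
 [ 1.51992417e-04 -2.70400061e-01  9.62748038e-01 -2.03112683e+02]
 [ 0.00000000e+00  0.00000000e+00  0.00000000e+00  1.00000000e+00]]
```

View pics/w1.png

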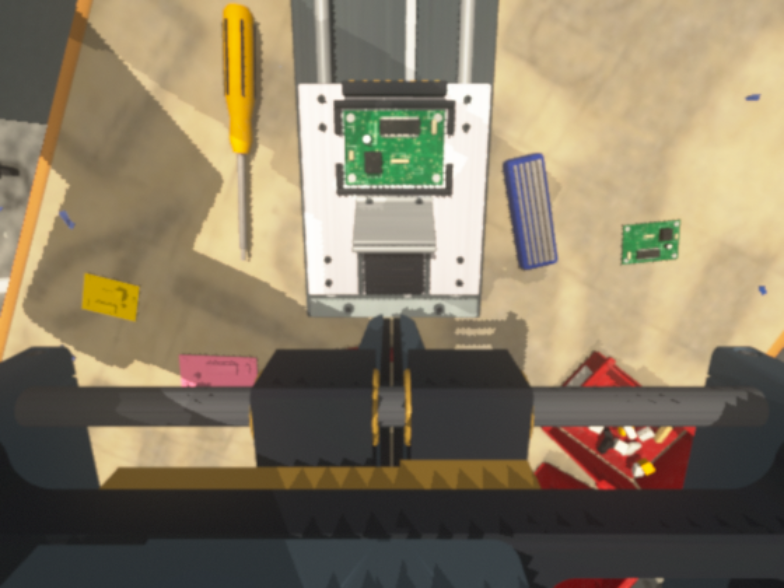

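The wrist view shows the shuttle aligned with the tool. The cap is at about (395,273), the tab's rear edge is at row 250, and the fingertips are at (392,318). The board and tools are undisturbed.

Run:
```python
from h import *
import pickle
f=pickle.load(open("fw.pkl","rb"))
a=np.radians(25.46);d=np.array([-np.sin(a),np.cos(a)]);x=np.array([np.cos(a),np.sin(a)])
tcp=np.array([564.57,-44.44])
def rep(n,u,v,z):
    p=world(f,u/1.4,v/1.4,z);q=p[:2]-tcp;print(n,np.round(p,1),"x %.1f d %.1f"%(q@x,q@d))
rep("cap rear L",362,295,56);rep("cap rear R",430,295,56)
rep("tab L",352,251,86);rep("tab R",436,250,86)
rep("plate rearL",308,297,42);rep("plate rearR",481,296,42);rep("plate frontL",299,85,42);rep("plate frontR",492,83,42)
```

```text
cap rear L [551.4 -67.4  56. ] x -21.7 d -15.1
cap rear R [596.8 -45.8  56. ] x 28.5 d -15.1
tab L [531.5 -34.2  86. ] x -25.5 d 23.5
tab R [580.3 -10.2  86. ] x 28.9 d 24.1
plate rearL [515.2 -90.9  42. ] x -64.5 d -20.8
plate rearR [635.7 -32.8  42. ] x 69.2 d -20.0
plate frontL [452.2  45.7  42. ] x -62.7 d 129.6
plate frontR [570.1 103.   42. ] x 68.4 d 130.7
```

{"fn": "arm_command", "kwargs": {"rows": [{"delta_pos": [2, 2, 25], "roll": 0, "jaw": 0}, {"delta_pos": [2, 2, 50], "roll": 0, "jaw": 0}, {"delta_pos": [2, 2, 75], "roll": 0, "jaw": 0}, {"delta_pos": [2, 2, 92], "roll": 0, "jaw": 0}, {"delta_pos": [2, 2, 98], "roll": 0, "jaw": 0}, {"delta_pos": [2, 2, 101], "roll": 0, "jaw": 0}, {"delta_pos": [2, 2, 104], "roll": 0, "jaw": 0}, {"delta_pos": [2, 2, 106], "roll": 0, "jaw": 0}, {"delta_pos": [2, 2, 108], "roll": 0, "jaw": 0}, {"delta_pos": [2, 2, 108], "roll": 0, "jaw": 0}]}}

```text
time_s: 2.48
ee_pos: [566.7, -41.4, 53.1]
ee_rot: [179.9, 0.0, 115.4]
force: [-0.1, -0.4, -0.1]
gripper_width: 0.3
gripper_force: 0.0
```

Run:
```python
from h import *
s=env.state();print(s["ee_pos"],s["force"])
f=env.grab_frame("wrist");g=env.grab_frame("side")
cv2.imwrite("pics/w2.png",np.hstack([cv2.resize(f["img"][130:280,180:380],(400,300)),cv2.resize(g["img"][170:270,180:330],(400,300))]).repeat(2,0).repeat(2,1)[:600,:1600] if 0 else np.hstack([cv2.resize(f["img"][130:280,180:380],(400,300),interpolation=2),cv2.resize(g["img"][180:270,200:320],(400,300),interpolation=2)]))
```

```text
[566.6515236  -41.44879371  53.06344605] [-0.07952264 -0.35113816 -0.09934944]
```

View pics/w2.png

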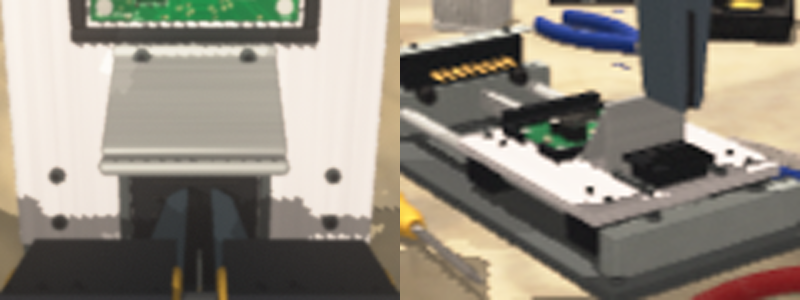

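Run:
```python
from h import *
g=env.grab_frame("side");fl=210/np.tan(np.radians(g["fov_y"])/2)
R=np.array(g["R"]);t=np.array(g["t"]).ravel()
def pr(X):
    c=R@np.array(X)+t;return c[0]/c[2]*fl+g["cx"],c[1]/c[2]*fl+g["cy"],c[2]
print(env.state()["ee_pos"])
for X in([566.6,-41.4,53],[565.6,-43.8,56],[566.6,-41.4,93]):print(X,pr(X))
z=g["z_map"]
for v in range(196,236,3):print(v,[int(z[v,u]) for u in range(262,304,3)])
cv2.imwrite("pics/s3.png",cv2.resize(g["img"][100:260,180:380],(800,600),interpolation=2))
```

```text
[566.64571584 -41.28511609  53.02650418]
[566.6, -41.4, 53] (np.float64(281.1711546682023), np.float64(227.08143289319636), np.float64(861.6463825282112))
[565.6, -43.8, 56] (np.float64(280.9097254106521), np.float64(226.06986181980773), np.float64(858.2944370399832))
[566.6, -41.4, 93] (np.float64(281.228258099362), np.float64(207.0530235415037), np.float64(849.2911913116671))
196 [1243, 1243, 1238, 850, 839, 832, 823, 824, 827, 832, 1242, 1242, 1247, 1245]
199 [1215, 1206, 1218, 1217, 843, 835, 829, 827, 832, 831, 1215, 1215, 1217, 1222]
202 [1190, 1191, 1192, 1190, 846, 838, 827, 827, 831, 835, 1194, 1188, 1187, 1192]
205 [1166, 1167, 1165, 1164, 849, 841, 833, 827, 833, 837, 1168, 1169, 1170, 1165]
208 [1140, 1141, 1142, 1146, 853, 844, 836, 830, 834, 840, 1143, 1145, 1145, 1143]
211 [854, 857, 860, 863, 867, 874, 837, 832, 840, 840, 1124, 1123, 1119, 1124]
214 [853, 860, 863, 865, 872, 876, 881, 883, 1100, 1099, 1100, 1097, 1099, 1098]
217 [855, 861, 861, 868, 0, 879, 882, 886, 951, 1075, 1077, 1080, 1078, 1080]
220 [856, 859, 865, 871, 875, 879, 884, 890, 934, 931, 935, 1057, 1061, 1054]
223 [859, 863, 866, 871, 876, 881, 875, 877, 875, 918, 918, 916, 913, 979]
226 [862, 867, 859, 861, 858, 858, 859, 860, 861, 856, 859, 900, 895, 899]
229 [862, 864, 871, 850, 846, 845, 844, 844, 850, 856, 872, 886, 882, 885]
232 [863, 855, 870, 857, 849, 840, 846, 851, 860, 861, 868, 865, 868, 866]
235 [854, 854, 850, 842, 848, 846, 849, 853, 852, 853, 855, 862, 867, 869]
```

View pics/s3.png

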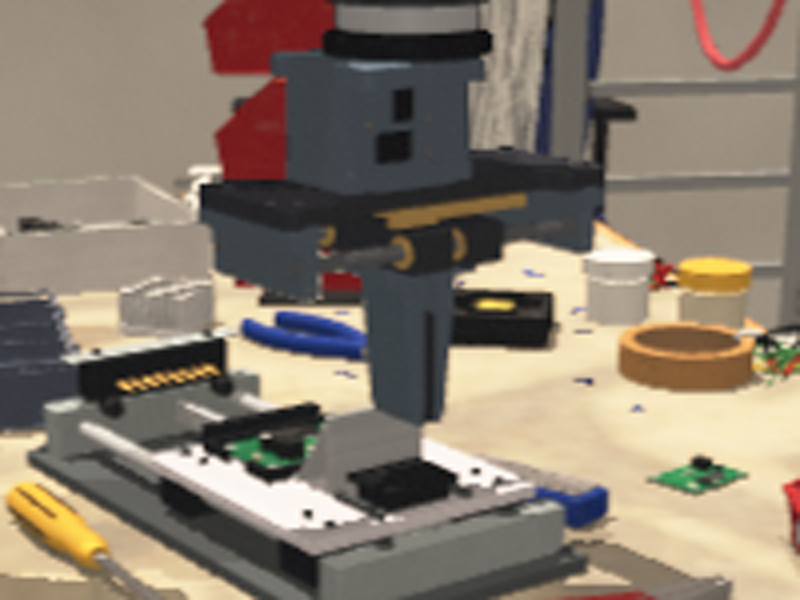

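Run:
```python
from h import *
from scipy.spatial.transform import Rotation as Ro
s=env.state();g=env.grab_frame("side");M=Ro.from_euler("xyz",s["ee_rot"],degrees=True).as_matrix()
print(s)
for v in(190,200,206,209,211,212,213):
  for u in(276,280,284,287):
    p=world(g,u,v); print(v,u,np.round(p),"tool",np.round(M.T@(p-s["ee_pos"])))
t=env.grab_frame("top");cv2.imwrite("pics/t3.png",cv2.resize(t["img"][140:290,165:365],(800,600),interpolation=2))
```

```text
{'time_s': 2.6333, 'qpos': array([-5.32370324e+00,  2.39264256e+01,  1.00956762e+02, -6.10117345e-03,
        5.50611802e+01, -3.07158188e+01]), 'qvel': array([ 0.00882246,  0.10859712,  0.20091627, -0.09531907,  0.01139974,
        0.05374049]), 'effort': array([-4.65656875e-02, -4.27273285e+01, -1.94927198e+01,  3.66577925e-02,
        7.01743900e-02, -2.16004032e-04]), 'ee_pos': array([566.64571584, -41.28511609,  53.02650418]), 'ee_rot': array([1.79954729e+02, 3.27184769e-02, 1.15395594e+02]), 'force': array([ 0.45486834, -0.39630262,  0.38805048]), 'torque': array([-0.03152058, -0.14063637,  0.00633597]), 'gripper_force': 0.0, 'gripper_width': 0.798676046383874}
190 276 [556. -47. 128.] tool [ -0. -12. -75.]
190 280 [561. -59. 131.] tool [-13. -13. -78.]
190 284 [568. -60. 131.] tool [-18.  -7. -78.]
190 287 [574. -56. 130.] tool [-16.   1. -77.]
200 276 [556. -45. 108.] tool [  2. -11. -55.]
200 280 [561. -58. 112.] tool [-12. -12. -59.]
200 284 [568. -58. 112.] tool [-16.  -6. -59.]
200 287 [575. -55. 110.] tool [-16.   1. -57.]
206 276 [557. -42.  96.] tool [  4.  -9. -43.]
2
[... 197 characters left out ...]
280 [562. -52.  93.] tool [ -8.  -9. -40.]
209 284 [569. -57.  94.] tool [-15.  -5. -41.]
209 287 [575. -54.  93.] tool [-15.   2. -40.]
211 276 [561. -20.  78.] tool [ 22.   4. -25.]
211 280 [562. -53.  89.] tool [ -9.  -9. -36.]
211 284 [568. -60.  91.] tool [-17.  -7. -38.]
211 287 [575. -52.  88.] tool [-14.   3. -35.]
212 276 [560. -22.  77.] tool [ 20.   3. -24.]
212 280 [569. -18.  75.] tool [ 20.  12. -22.]
212 284 [568. -60.  89.] tool [-18.  -7. -36.]
212 287 [575. -54.  87.] tool [-15.   2. -34.]
213 276 [561. -20.  74.] tool [ 22.   4. -21.]
213 280 [569. -18.  73.] tool [ 20.  12. -20.]
213 284 [568. -59.  87.] tool [-17.  -6. -34.]
213 287 [628. 191.  -1.] tool [183. 155.  54.]
```

View pics/t3.png

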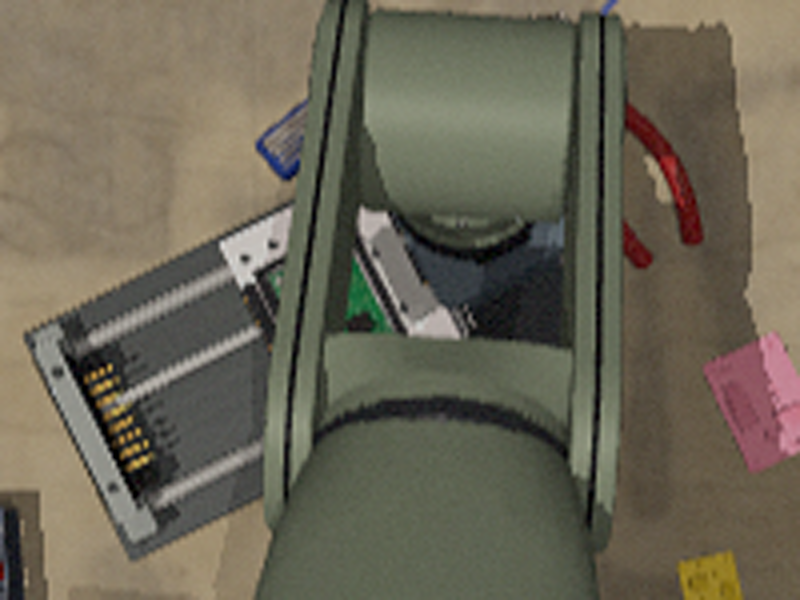

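The side view shows the fingertips about 34 mm higher than reported, at z≈87. The top view shows the arm over the carriage with nothing disturbed. I'll check the height against wrist depth.

Run:
```python
from h import *
from scipy.spatial.transform import Rotation as Ro
import pickle
s=env.state(); f=env.grab_frame("wrist"); T=np.array(f["T_tool_cam"])
M=np.eye(4);M[:3,:3]=Ro.from_euler("xyz",s["ee_rot"],degrees=True).as_matrix();M[:3,3]=s["ee_pos"]
W=M@T; f["R"]=W[:3,:3].T; f["t"]=-f["R"]@W[:3,3]
pickle.dump(f,open("fw2.pkl","wb"))
f1=pickle.load(open("fw.pkl","rb"))
for n,ff,pts in(("w1",f1,[(230,190),(330,170),(250,250),(330,130),(150,220),(300,183),(282,238),(280,228)]),("now",f,[(200,180),(355,180),(210,220),(360,220),(275,225),(280,235),(268,240),(290,240)])):
  for u,v in pts: print(n,u,v,np.round(world(ff,u,v)),ff["z_map"][v,u],ff["img"][v,u])
```

```text
w1 230 190 [515. -64.  41.] 329.98788 [243 249 252]
w1 330 170 [601.   1.  41.] 323.55185 [234 242 249]
w1 250 250 [541. -14. 277.] 93.01492 [43 45 53]
w1 330 130 [583.  37.  40.] 313.35086 [235 243 249]
w1 150 220 [ 439. -153.   -1.] 383.11987 [ 85 109 125]
w1 300 183 [577. -23.  56.] 312.11258 [57 62 67]
w1 282 238 [559. -30. 211.] 162.71695 [39 43 45]
w1 280 228 [588. -93.  -1.] 385.29266 [ 85 108 121]
now 200 180 [501. -34.  42.] 217.15901 [229 238 246]
now 355 180 [599.  13.  42.] 216.91118 [224 232 241]
now 210 220 [519. -57.  44.] 223.08931 [ 88  95 100]
now 360 220 [618. -12.  40.] 226.67336 [224 233 242]
now 275 225 [561. -37.  56.] 211.52524 [41 43 45]
now 280 235 [568. -43.  54.] 215.42776 [37 38 41]
now 268 240 [554. -29. 109.] 157.69139 [60 58 55]
now 290 240 [564. -24. 110.] 156.68552 [73 70 64]
```

The wrist camera agrees with the reported pose, and the cap is still up at 56. The closed fingers therefore end about 34 mm short of the TCP, so I'll go down in small steps and watch the force.

{"fn": "arm_command", "kwargs": {"rows": [{"delta_pos": [0, 0, 6], "roll": 0, "jaw": 0}, {"delta_pos": [0, 0, 12], "roll": 0, "jaw": 0}, {"delta_pos": [0, 0, 18], "roll": 0, "jaw": 0}, {"delta_pos": [0, 0, 22], "roll": 0, "jaw": 0}, {"delta_pos": [0, 0, 24], "roll": 0, "jaw": 0}, {"delta_pos": [0, 0, 24], "roll": 0, "jaw": 0}]}}

```text
time_s: 3.28
ee_pos: [565.8, -41.3, 27.6]
ee_rot: [-179.9, -0.0, 115.4]
force: [0.1, 0.0, 0.4]
gripper_width: 0.6
gripper_force: 0.0
```

Run:
```python
from h import *
g=env.grab_frame("side");s=env.state();print(s["ee_pos"],s["force"])
for v in range(206,234,2):
  print(v,[tuple(int(k) for k in np.round(world(g,u,v))) for u in(280,284,287)])
cv2.imwrite("pics/s4.png",cv2.resize(g["img"][130:250,200:360],(800,600),interpolation=2))
```

```text
[566.10261644 -41.30322795  28.09099221] [ 0.35483621 -0.39854048  0.6204356 ]
206 [(561, -59, 101), (568, -59, 100), (574, -58, 100)]
208 [(561, -58, 97), (568, -58, 96), (575, -54, 95)]
210 [(561, -58, 93), (568, -59, 93), (574, -57, 92)]
212 [(561, -57, 89), (568, -59, 89), (575, -55, 87)]
214 [(561, -58, 85), (568, -60, 85), (575, -53, 83)]
216 [(561, -56, 80), (568, -59, 81), (575, -53, 79)]
218 [(562, -54, 76), (569, -57, 77), (575, -55, 76)]
220 [(561, -56, 73), (568, -59, 74), (575, -55, 71)]
222 [(562, -54, 68), (569, -57, 69), (575, -55, 68)]
224 [(562, -53, 64), (569, -57, 65), (575, -54, 63)]
226 [(564, -42, 56), (568, -60, 62), (577, -45, 56)]
228 [(562, -52, 56), (570, -52, 55), (575, -54, 55)]
230 [(560, -61, 55), (569, -54, 52), (576, -51, 50)]
232 [(561, -56, 49), (570, -51, 47), (576, -50, 46)]
```

View pics/s4.png

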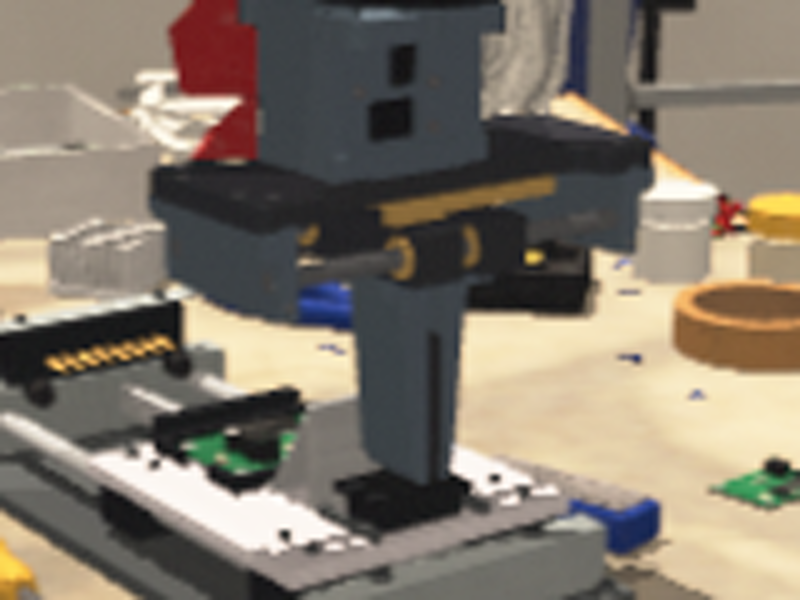

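The fingertip is just above the middle of the cap: tip z is about 60 with 28 reported. Next I press it.

{"fn": "arm_command", "kwargs": {"rows": [{"delta_pos": [0, 0, 3], "roll": 0, "jaw": 0}, {"delta_pos": [0, 0, 6], "roll": 0, "jaw": 0}, {"delta_pos": [0, 0, 8], "roll": 0, "jaw": 0}, {"delta_pos": [0, 0, 10], "roll": 0, "jaw": 0}, {"delta_pos": [0, 0, 10], "roll": 0, "jaw": 0}, {"delta_pos": [0, 0, 10], "roll": 0, "jaw": 0}]}}

```text
time_s: 3.83
ee_pos: [566.7, -41.4, 18.8]
ee_rot: [180.0, 0.0, 115.4]
force: [0.1, 0.2, 2.7]
gripper_width: 0.4
gripper_force: 1.5
```

{"fn": "arm_command", "kwargs": {"rows": [{"delta_pos": [0, 0, 2], "roll": 0, "jaw": 0}, {"delta_pos": [0, 0, 4], "roll": 0, "jaw": 0}, {"delta_pos": [0, 0, 6], "roll": 0, "jaw": 0}, {"delta_pos": [0, 0, 6], "roll": 0, "jaw": 0}, {"delta_pos": [0, 0, 6], "roll": 0, "jaw": 0}]}}

```text
time_s: 4.25
ee_pos: [567.1, -41.7, 14.7]
ee_rot: [179.9, 0.1, 115.4]
force: [-2.2, -0.8, 15.9]
gripper_width: 0.6
gripper_force: 7.9
```

The button is fully down at 15.9 N. Pushing along +d.

{"fn": "arm_command", "kwargs": {"rows": [{"delta_pos": [1, 0, 0], "roll": 0, "jaw": 0}, {"delta_pos": [2, 0, 0], "roll": 0, "jaw": 0}, {"delta_pos": [4, 0, 0], "roll": 0, "jaw": 0}, {"delta_pos": [6, 0, 0], "roll": 0, "jaw": 0}, {"delta_pos": [9, 0, 0], "roll": 0, "jaw": 0}, {"delta_pos": [12, 0, 0], "roll": 0, "jaw": 0}, {"delta_pos": [15, 0, 0], "roll": 0, "jaw": 0}, {"delta_pos": [18, 0, 0], "roll": 0, "jaw": 0}, {"delta_pos": [21, 0, 0], "roll": 0, "jaw": 0}, {"delta_pos": [24, 0, 0], "roll": 0, "jaw": 0}, {"delta_pos": [27, 0, 0], "roll": 0, "jaw": 0}, {"delta_pos": [30, 0, 0], "roll": 0, "jaw": 0}, {"delta_pos": [32, 0, 0], "roll": 0, "jaw": 0}, {"delta_pos": [33, 0, 0], "roll": 0, "jaw": 0}, {"delta_pos": [33, 0, 0], "roll": 0, "jaw": 0}]}}

```text
time_s: 5.5
ee_pos: [552.9, -11.9, 14.7]
ee_rot: [179.9, 0.1, 115.4]
force: [-2.9, -0.6, 15.4]
gripper_width: 0.1
gripper_force: 8.1
```

{"fn": "arm_command", "kwargs": {"rows": [{"delta_pos": [1, 0, 0], "roll": 0, "jaw": 0}, {"delta_pos": [3, 0, 0], "roll": 0, "jaw": 0}, {"delta_pos": [6, 0, 0], "roll": 0, "jaw": 0}, {"delta_pos": [9, 0, 0], "roll": 0, "jaw": 0}, {"delta_pos": [12, 0, 0], "roll": 0, "jaw": 0}, {"delta_pos": [15, 0, 0], "roll": 0, "jaw": 0}, {"delta_pos": [18, 0, 0], "roll": 0, "jaw": 0}, {"delta_pos": [21, 0, 0], "roll": 0, "jaw": 0}, {"delta_pos": [24, 0, 0], "roll": 0, "jaw": 0}, {"delta_pos": [27, 0, 0], "roll": 0, "jaw": 0}, {"delta_pos": [30, 0, 0], "roll": 0, "jaw": 0}, {"delta_pos": [33, 0, 0], "roll": 0, "jaw": 0}, {"delta_pos": [36, 0, 0], "roll": 0, "jaw": 0}, {"delta_pos": [39, 0, 0], "roll": 0, "jaw": 0}, {"delta_pos": [42, 0, 0], "roll": 0, "jaw": 0}, {"delta_pos": [45, 0, 0], "roll": 0, "jaw": 0}, {"delta_pos": [47, 0, 0], "roll": 0, "jaw": 0}, {"delta_pos": [48, 0, 0], "roll": 0, "jaw": 0}, {"delta_pos": [48, 0, 0], "roll": 0, "jaw": 0}]}}

```text
time_s: 7.08
ee_pos: [532.4, 31.6, 14.7]
ee_rot: [179.9, 0.1, 115.4]
force: [-2.6, -0.9, 16.6]
gripper_width: 0.5
gripper_force: 8.6
```

{"fn": "arm_command", "kwargs": {"rows": [{"delta_pos": [1, 0, 0], "roll": 0, "jaw": 0}, {"delta_pos": [2, 0, 0], "roll": 0, "jaw": 0}, {"delta_pos": [4, 0, 0], "roll": 0, "jaw": 0}, {"delta_pos": [6, 0, 0], "roll": 0, "jaw": 0}, {"delta_pos": [8, 0, 0], "roll": 0, "jaw": 0}, {"delta_pos": [10, 0, 0], "roll": 0, "jaw": 0}, {"delta_pos": [11, 0, 0], "roll": 0, "jaw": 0}, {"delta_pos": [12, 0, 0], "roll": 0, "jaw": 0}, {"delta_pos": [12, 0, 0], "roll": 0, "jaw": 0}, {"delta_pos": [12, 0, 0], "roll": 0, "jaw": 0}]}}

```text
time_s: 7.92
ee_pos: [528.2, 40.6, 14.7]
ee_rot: [179.9, 0.3, 115.5]
force: [-1.8, -7.9, 15.7]
gripper_width: 0.7
gripper_force: 8.0
```

Run:
```python
from h import *
from scipy.spatial.transform import Rotation as Ro
s=env.state(); f=env.grab_frame("wrist")
print(s["ee_pos"],s["force"],s["time_s"])
M=np.eye(4);M[:3,:3]=Ro.from_euler("xyz",s["ee_rot"],degrees=True).as_matrix();M[:3,3]=s["ee_pos"]
W=M@np.array(f["T_tool_cam"]); f["R"]=W[:3,:3].T; f["t"]=-f["R"]@W[:3,3]
a=np.radians(25.46);d=np.array([-np.sin(a),np.cos(a)]);x=np.array([np.cos(a),np.sin(a)])
o=np.array([520.6,50.5])
# column profile along the shuttle, white plate then stop
for u in(200,280,350):
  for v in range(20,250,10):
    p=world(f,u,v);q=p[:2]-o
    print(u,v,"x%.0f d%.0f z%.0f"%(q@x,q@d,p[2]),f["img"][v,u].mean().round(),end="; ")
  print()
cv2.imwrite("pics/w5.png",cv2.resize(f["img"],(784,588)))
```

```text
[528.18494643  40.57258941  14.68453782] [-1.77970417 -7.87586856 15.65103737] 7.9167
200 20 x-38 d112 z40 238.0; 200 30 x-36 d106 z48 127.0; 200 40 x-37 d102 z46 56.0; 200 50 x-37 d97 z48 76.0; 200 60 x-38 d92 z47 76.0; 200 70 x-38 d88 z47 75.0; 200 80 x-39 d84 z42 132.0; 200 90 x-40 d79 z41 237.0; 200 100 x-40 d74 z41 237.0; 200 110 x-41 d69 z41 237.0; 200 120 x-40 d63 z47 74.0; 200 130 x-40 d58 z46 79.0; 200 140 x-40 d53 z48 118.0; 200 150 x-42 d47 z41 183.0; 200 160 x-43 d41 z41 233.0; 200 170 x-43 d36 z41 232.0; 200 180 x-43 d30 z42 233.0; 200 190 x-44 d24 z41 232.0; 200 200 x-44 d18 z42 232.0; 200 210 x-44 d12 z42 232.0; 200 220 x-45 d6 z42 233.0; 200 230 x-46 d-1 z40 233.0; 200 240 x-46 d-8 z40 213.0; 
280 20 x3 d109 z52 46.0; 280 30 x3 d106 z47 105.0; 280 40 x3 d101 z49 37.0; 280 50 x3 d98 z44 114.0; 280 60 x3 d92 z48 58.0; 280 70 x3 d88 z48 57.0; 280 80 x3 d83 z46 122.0; 280 90 x3 d78 z45 68.0; 280 100 x3 d73 z45 115.0; 280 110 x3 d68 z47 84.0; 280 120 x3 d63 z44 94.0; 280 130 x3 d58 z45 76.0; 280 140 x3 d53 z44 76.0; 280 150 x3 d48 z47 68.0; 280 160 x3 d42 z44 187.0; 280 170 x3 d37 z47 160.0; 280 180 x3 d32 z52 163.0; 280 190 x3 d28 z60 164.0; 280 200 x3 d24 z65 164.0; 280 210 x3 d20 z70 158.0; 280 220 x3 d17 z76 161.0; 280 230 x3 d13 z78 131.0; 280 240 x3 d10 z85 107.0; 
350 20 x38 d112 z40 223.0; 350 30 x37 d106 z48 198.0; 350 40 x37 d101 z49 62.0; 350 50 x38 d97 z47 66.0; 350 60 x38 d93 z46 73.0; 350 70 x38 d88 z47 78.0; 350 80 x40 d84 z42 121.0; 350 90 x40 d79 z41 236.0; 350 100 x40 d74 z42 235.0; 350 110 x41 d69 z41 235.0; 350 120 x40 d63 z47 70.0; 350 130 x40 d58 z48 68.0; 350 140 x40 d53 z48 66.0; 350 150 x40 d48 z49 72.0; 350 160 x43 d41 z41 152.0; 350 170 x43 d36 z41 233.0; 350 180 x43 d30 z41 234.0; 350 190 x44 d24 z41 234.0; 350 200 x44 d18 z41 235.0; 350 210 x44 d12 z41 235.0; 350 220 x45 d6 z41 234.0; 350 230 x45 d-1 z42 234.0; 350 240 x46 d-7 z41 233.0;
```

View pics/w5.png

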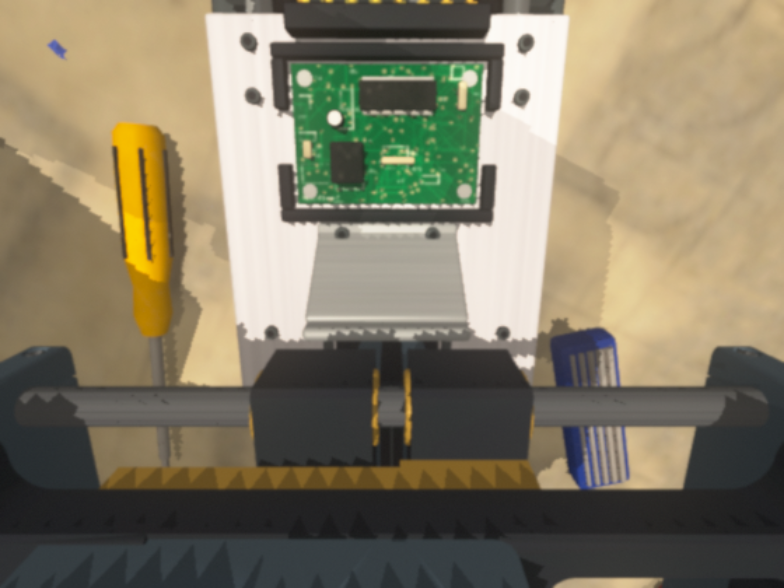

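The carriage is at the probes end with the board seated in its nest. The driver and key holder are undisturbed, and the opposing force is about 6 N. I'll push 3 mm further to make sure it is against the stop.

{"fn": "arm_command", "kwargs": {"rows": [{"delta_pos": [1, 0, 0], "roll": 0, "jaw": 0}, {"delta_pos": [2, 0, 0], "roll": 0, "jaw": 0}, {"delta_pos": [3, 0, 0], "roll": 0, "jaw": 0}, {"delta_pos": [3, 0, 0], "roll": 0, "jaw": 0}, {"delta_pos": [3, 0, 0], "roll": 0, "jaw": 0}]}}

```text
time_s: 8.38
ee_pos: [528.1, 42.7, 14.7]
ee_rot: [179.8, 0.4, 115.5]
force: [0.7, -9.6, 13.4]
gripper_width: 0.6
gripper_force: 6.9
```

{"fn": "arm_command", "kwargs": {"rows": [{"delta_pos": [1, 0, 0], "roll": 0, "jaw": 0}, {"delta_pos": [2, 0, 0], "roll": 0, "jaw": 0}, {"delta_pos": [3, 0, 0], "roll": 0, "jaw": 0}, {"delta_pos": [3, 0, 0], "roll": 0, "jaw": 0}, {"delta_pos": [3, 0, 0], "roll": 0, "jaw": 0}]}}

```text
time_s: 8.8
ee_pos: [528.0, 43.7, 14.8]
ee_rot: [179.7, 0.6, 115.6]
force: [4.0, -16.8, 12.9]
gripper_width: 0.8
gripper_force: 11.2
```

The carriage is hard against the stop at about 17 N. I'll let the button up while holding forward.

{"fn": "arm_command", "kwargs": {"rows": [{"delta_pos": [0, 0, -1.5], "roll": 0, "jaw": 0}, {"delta_pos": [0, 0, -3], "roll": 0, "jaw": 0}, {"delta_pos": [0, 0, -4.5], "roll": 0, "jaw": 0}, {"delta_pos": [0, 0, -6], "roll": 0, "jaw": 0}, {"delta_pos": [0, 0, -7.5], "roll": 0, "jaw": 0}, {"delta_pos": [0, 0, -9], "roll": 0, "jaw": 0}, {"delta_pos": [0, 0, -10.5], "roll": 0, "jaw": 0}, {"delta_pos": [0, 0, -12], "roll": 0, "jaw": 0}, {"delta_pos": [0, 0, -14], "roll": 0, "jaw": 0}, {"delta_pos": [0, 0, -15], "roll": 0, "jaw": 0}, {"delta_pos": [0, 0, -15], "roll": 0, "jaw": 0}, {"delta_pos": [0, 0, -15], "roll": 0, "jaw": 0}]}}

```text
time_s: 9.8
ee_pos: [526.7, 43.3, 26.0]
ee_rot: [180.0, 0.5, 115.6]
force: [9.4, -16.8, -12.5]
gripper_width: 0.4
gripper_force: 9.3
```

{"fn": "arm_command", "kwargs": {"rows": [{"delta_pos": [-3, 0, 0], "roll": 0, "jaw": 0}, {"delta_pos": [-6, 0, 0], "roll": 0, "jaw": 0}, {"delta_pos": [-9, 0, 0], "roll": 0, "jaw": 0}, {"delta_pos": [-12, 0, -2], "roll": 0, "jaw": 0}, {"delta_pos": [-14, 0, -10], "roll": 0, "jaw": 0}, {"delta_pos": [-14, 0, -25], "roll": 0, "jaw": 0}, {"delta_pos": [-14, 0, -50], "roll": 0, "jaw": 0}, {"delta_pos": [-14, 0, -80], "roll": 0, "jaw": 0}, {"delta_pos": [-14, 0, -110], "roll": 0, "jaw": 0}, {"delta_pos": [-14, 0, -130], "roll": 0, "jaw": 0}, {"delta_pos": [-14, 0, -130], "roll": 0, "jaw": 0}, {"delta_pos": [-14, 0, -130], "roll": 0, "jaw": 0}]}}

```text
time_s: 10.8
ee_pos: [530.3, 35.7, 159.2]
ee_rot: [179.8, 0.1, 115.4]
force: [-0.8, -0.8, -1.2]
gripper_width: 0.4
gripper_force: 0.0
```

Run:
```python
from h import *
from scipy.spatial.transform import Rotation as Ro
s=env.state(); f=env.grab_frame("wrist")
print(s["ee_pos"],s["force"])
M=np.eye(4);M[:3,:3]=Ro.from_euler("xyz",s["ee_rot"],degrees=True).as_matrix();M[:3,3]=s["ee_pos"]
W=M@np.array(f["T_tool_cam"]); f["R"]=W[:3,:3].T; f["t"]=-f["R"]@W[:3,3]
a=np.radians(25.46);d=np.array([-np.sin(a),np.cos(a)]);x=np.array([np.cos(a),np.sin(a)]);o=np.array([520.6,50.5])
P=np.array([[*world(f,u,v)] for v in range(120,235) for u in range(240,320) if f["z_map"][v,u]>0])
q=P[:,:2]-o; X=q@x;D=q@d
m=(abs(X)<16)&(D>-27)&(D<-4)&(P[:,2]<100)
print("cap z median",np.median(P[m,2]),m.sum())
m=(abs(X)<24)&(P[:,2]>80)&(P[:,2]<92);print("tab top d",np.percentile(D[m],[2,50,98]))
for u in (205,215,345,355):
  print([("%d:%.0f/%.0f"%(v,(world(f,u,v)[:2]-o)@d,world(f,u,v)[2])) for v in range(20,110,5)])
cv2.imwrite("pics/w6.png",cv2.resize(f["img"],(784,588)))
```

```text
[530.34092033  35.73857857 159.20265835] [-0.75250541 -0.82173026 -1.19213906]
cap z median 55.136300156017995 692
tab top d [ 5.93447853  8.64812215 10.44243227]
['20:155/8', '25:151/8', '30:146/9', '35:142/7', '40:139/-1', '45:134/-1', '50:129/-1', '55:58/362', '60:120/-1', '65:115/-3', '70:110/-1', '75:105/-2', '80:100/-1', '85:94/-0', '90:89/-1', '95:84/-1', '100:79/-2', '105:74/-1']
['20:139/67', '25:136/66', '30:131/68', '35:135/38', '40:130/38', '45:129/25', '50:128/9', '55:123/9', '60:113/41', '65:108/41', '70:104/41', '75:99/40', '80:95/41', '85:90/40', '90:86/40', '95:81/41', '100:77/40', '105:72/40']
['20:155/9', '25:143/39', '30:139/39', '35:134/39', '40:130/38', '45:132/9', '50:127/9', '55:123/8', '60:112/41', '65:108/40', '70:104/40', '75:99/40', '80:95/40', '85:90/39', '90:88/8', '95:83/7', '100:78/8', '105:73/9']
['20:158/-1', '25:154/-2', '30:148/-1', '35:144/-1', '40:139/-0', '45:134/-1', '50:130/-2', '55:125/-1', '60:120/-2', '65:115/-1', '70:110/-0', '75:105/-1', '80:99/-1', '85:94/-1', '90:89/-1', '95:84/-1', '100:79/-0', '105:74/-1']
```

View pics/w6.png

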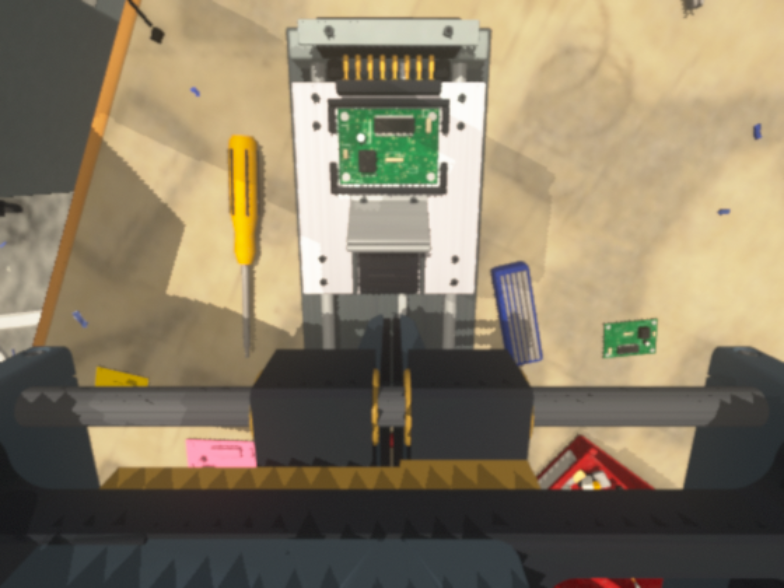

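The carriage stands at the end stop, with the cap back up at about 55 mm. The board is in its nest (pixel (389,148)), the tools are in place and the arm is clear.

```bash
python3 -c "
from workcell import env
print(env.job_done())"
```

```text
the job is handed in; nothing more can be done
None
```

The job is handed in: the carriage was pushed to the end stop with the button held down, and in the last picture it stands there with the button up, the board in its nest and the arm clear (the hand-in returned no verdict).

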